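# Close three deck vents in order

### The job

On the clamped deck panel, push the coloured mushroom vents closed with a fingertip before varnishing: first red, then yellow, then blue, each pressed gently straight down until its cap is fully home on its brass collar. Leave the white vent open, do not pick up or shift anything else on the bench, and finish with the hand clear.

Things in the scene. Friction and masses are not known exactly. Their poses are not given: they have to be found in the camera images.
- deck: planked deck panel, 200 mm (its x) by 340 mm (its y), fixed to the bench by a rusted clamp; its deck surface is 42 mm above the bench. Origin: on the bench under the panel's centre, z up. The clamp stands at the +y end (its y from 139 to 220 mm, 110 mm high); four mushroom vents stand on the deck and a granite weight lies near the -y end.
- vent_red_base: brass collar of the red vent, 28 mm across and 8 mm high, fixed on the deck; origin at the centre of its underside, on the deck surface. It carries the red cap.
- vent_red_top (a point): centre of the flat top of the red mushroom cap (a round disc 40 mm across, 10 mm thick, upright); 30 mm above the deck when fully open, 18 mm when fully closed; it moves down with the cap.
- vent_red (a joint): how far the red cap has been pushed straight down: 0 m open, 0.012 m fully closed (the cap then rests on its collar, a hard stop). Starts between 0 and 0.003. No spring: it slides against a friction of about 3.5 N and stays where it is left.
- vent_yellow_base: brass collar of the yellow vent, 28 mm across and 8 mm high, fixed on the deck; origin at the centre of its underside, on the deck surface. It carries the yellow cap.
- vent_yellow_top (a point): centre of the flat top of the yellow mushroom cap (a round disc 40 mm across, 10 mm thick, upright); 30 mm above the deck when fully open, 18 mm when fully closed; it moves down with the cap.
- vent_yellow (a joint): how far the yellow cap has been pushed straight down: 0 m open, 0.012 m fully closed (the cap then rests on its collar, a hard stop). Starts between 0 and 0.003. No spring: it slides against a friction of about 3.5 N and stays where it is left.
- vent_blue_base: brass collar of the blue vent, 28 mm across and 8 mm high, fixed on the deck; origin at the centre of its underside, on the deck surface. It carries the blue cap.
- vent_blue_top (a point): centre of the flat top of the blue mushroom cap (a round disc 40 mm across, 10 mm thick, upright); 30 mm above the deck when fully open, 18 mm when fully closed; it moves down with the cap.
- vent_blue (a joint): how far the blue cap has been pushed straight down: 0 m open, 0.012 m fully closed (the cap then rests on its collar, a hard stop). Starts between 0 and 0.003. No spring: it slides against a friction of about 3.5 N and stays where it is left.
- vent_white_base: brass collar of the white vent, 28 mm across and 8 mm high, fixed on the deck; origin at the centre of its underside, on the deck surface. It carries the white cap.
- vent_white_top (a point): centre of the flat top of the white mushroom cap (a round disc 40 mm across, 10 mm thick, upright); 30 mm above the deck when fully open, 18 mm when fully closed; it moves down with the cap.
- vent_white (a joint): how far the white cap has been pushed straight down: 0 m open, 0.012 m fully closed (the cap then rests on its collar, a hard stop). Starts between 0 and 0.003. No spring: it slides against a friction of about 3.5 N and stays where it is left.
- weight: smooth grey granite disc, 52 mm across, 34 mm high, loose on the deck; origin at the centre of its underside
- smokestack: copper smokestack standing on the bench, 64 mm across its foot, 54 mm at its top, 130 mm high, loose; origin at the centre of its underside
- lighthouse: white lighthouse model with a red roof, 76 mm across its foot, 179 mm high, loose; origin at the centre of its underside
- rasp: steel rasp with a wooden handle lying along its x axis, 255 mm long (x from -120 to 135 mm), 22 mm high, loose; origin on the bench
- glue: yellow glue bottle, 54 mm across, 130 mm high, loose; origin at the centre of its underside
- sander: cork sanding block, 100 x 60 x 35 mm, loose; origin at the centre of its underside
- mug: blue mug, 76 mm across, 90 mm high, handle at its +y, loose; origin at the centre of its underside

How it is judged:
On the way, in this order (a step that is already met when the one before it is completed fails the run):
1. the red vent is pressed closed (value of joint vent_red above 0.009 m), for 0.1 s.
2. the yellow vent is pressed closed (value of joint vent_yellow above 0.009 m), for 0.1 s.
3. the blue vent is pressed closed (value of joint vent_blue above 0.009 m), for 0.1 s.
At the end, for the whole second after the job is handed in: Red, yellow and blue caps down by more than 9 of their 12 mm, the white cap by less than 6 mm, and every loose thing standing within 15 mm of where it started and upright (within 0.2 rad) (value of joint each of vent_red, vent_yellow, vent_blue above 0.009 m and value of joint vent_white below 0.006 m and distance of each of smokestack, lighthouse, rasp, glue, sander, mug, weight from where it was at the start of the episode below 0.015 m and angle between each of smokestack, lighthouse, rasp, glue, sander, mug, weight's own z axis and vertical below 0.2 rad); the robot touches nothing.
It fails at once if a vent pushed down out of order: yellow before red is closed, or blue before yellow is closed ((value of joint vent_yellow above 0.006 m and value of joint vent_red below 0.009 m) or (value of joint vent_blue above 0.006 m and value of joint vent_yellow below 0.009 m)).
It fails at once if the white vent pushed down (value of joint vent_white above 0.006 m).
It fails at once if a vent hit or pressed harder than 30 N (contact force between the arm and vent_red_base above 30 N or contact force between the arm and vent_yellow_base above 30 N or contact force between the arm and vent_blue_base above 30 N or contact force between the arm and vent_white_base above 30 N).
It fails at once if a loose thing (copper smokestack, lighthouse, rasp, glue bottle, cork sanding block, mug, granite weight) shifted, lifted or carried more than 15 mm (distance of any of smokestack, lighthouse, rasp, glue, sander, mug, weight from where it was at the start of the episode above 0.015 m).
It also fails if it takes over 38 s, if anything falls off the work surface, if the arm or the gripper's body presses on something with over 40 N, if the wrist force passes 120 N, or if a joint passes its speed limit or range.

### The arm

A 6-joint arm with a two-finger parallel gripper is mounted at the origin on the work surface. World frame = base frame: x ahead of the robot, y to its left, z up, the work surface at z = 0. Lengths are in m, angles in rad, forces in N, time in s.
With the tool pointing down it reaches from about 0.25 to 0.725 m from the base axis. Payload 4 kg.
Tool frame: the origin (TCP) lies midway between the tips of the shut fingers; the grasp point (between the pads) lies 19 mm behind it; z points along the fingers, y is the line along which they close (so a half turn about z gives the same grasp; the last joint's range is limited). The gripper opens to 85 mm and grips with 20 to 120 N. Pads are 22 mm wide; open, the fingers measure 114 mm over their backs; the gripper's body (76 mm by 85 mm) begins 54 mm behind the grasp point. The pads swing forward as they close: fully open they stand 13 mm farther back than shut.
Start: joints at [1.246, 0.241, 0.005, 1.335, 0, 1.571], TCP at [0.16, 0.474, 0.208] pointing down, gripper open.
Joint ranges: [-2.72, 2.72], [-1.05, 1.87], [-1.09, 1.28], [-1.99, 2.15], [-1.42, 1.44], [-3.14, 3.14]. Speed limits (rad/s): [2.79, 2.79, 3.14, 3.14, 3.14, 3.14].

### API

Orientations are given as a unit quaternion [x, y, z, w].
In Python, from plant import monitor, vision, robot, look_for, masks_of gives the robot as it stands.
- The arm moves only by the tool drive_tool, never from a script. Its argument "rows" is a list that holds one entry, the list of rows, each a list of 5 numbers: the shift along the tool's x, y, z in m, then the turn about the tool's z in units of 6 degrees (1.0 is 6 degrees), then the finger opening in m, from 0 to 0.0854. In form: [[[dx, dy, dz, twist, jaw], ...]]. A call has 1 to 8 rows; each row shifts and turns the commanded pose from where the row before left it, along the tool's axes as they then stand; what a row does not reach is not made up. A row lasts 1/10 s, in which the tool goes at most 50 mm and 8.59 degrees, less where a joint would pass 70% of its speed; a pose out of reach is approached as far as the arm can. A call with a gripper value outside its range is refused whole. The fingers move at their own pace and stop on an object; "newtons" is the grip in N (left out, the last holds). Time passes only in rows, so rows that do not move let the fingers close. It gives the time, the measured TCP pose, the force, the opening and the grip force at its end, in the units of the state.
- monitor.get_state(): the state, without advancing time (a new reading comes with each control period).
- vision.snapshot(name): name is "scene" or "top" or "wrist"; returns a dict with "frame" (384x512x3 uint8, red, green, blue), "range_z" (384x512 float32, m along the optical axis (not along the pixel's ray), 0 where there is no reading), "mtx" (3x3 intrinsics, pixels), "cam_to_world" (4x4, takes a point from camera to world coordinates); the wrist camera has in their place "T_tool_cam" (4x4, takes a point from camera to tool coordinates, whose origin is the TCP and whose axes are the flange's). Camera axes: x right, y down, z forward; pixel columns grow to the right and rows downward; lengths in m; the calibration is good to about 2 mm. A picture is of the moment at which its call begins: read the wrist's pose just before it.
- robot.sign_off(): hands the job in; it is judged then, once.
Trained networks look in the newest picture that a camera, given by its name, has taken for a name from the list of things; names that differ only in an ending like _2 or _b are one class to them, and where a whole thing is asked for, a point or a joint stands for the part that bears it (a point fixed in the world has none). Each returns a list of dicts, best first, with "confidence" (0 to 1); they miss things now and then, are a little off and sometimes report something else, mostly with a low value. They report only what shows in the picture. A call takes as long as a camera call.
- look_for(camera, thing): "centre" ([x, y, z] in m, in world coordinates, good to about 4 mm: the middle of the surface that is visible of it).
- masks_of(camera, thing): "mask" (384x512 bool, what is visible of it).
The state is a dict: "t": time; "joint_pos": joint angles; "joint_velocities": joint speeds; "joint_efforts": joint torques, N m; "position": TCP position; "ee_rot": TCP orientation; "wrist_force": force on the tool from outside, world axes, zero at the start; "torque": the same for the moment, N m; "opening": finger opening in m; "gripper_force": force on a finger pad.
Only numpy, scipy, OpenCV 4.12 (cv2) and the standard library are available. Lean on these libraries where they do the work, as an engineer would, in place of code of your own. Each camera call takes 0.05 s, during which the arm holds its last target. There are 200 camera calls.

## Working session

There is one attempt and no reset: what is moved stays moved. The work goes in short steps, Python scripts to look and compute and a tool call to move; the robot and the scene stay as the last step left them, time stands still between calls to the robot, and variables do not carry over. Pictures are saved under pics/ and viewed, at most 10 in all, crops included, and the job is handed in when it is done.

Besides the shell and the picture viewer there is one more tool, called after ">>>" as name(argument=value, ...) on one line, values as JSON. drive_tool: Moves the arm, as the interface text tells. Its arguments: {"type":"object","properties":{"rows":{"type":"array","items":{"type":"array","items":{"type":"array","items":{"type":"number"}}}},"newtons":{"type":"number"}},"required":["rows"]}

```bash
mkdir -p pics; python3 - <<'E'
from plant import monitor, vision, robot, look_for, masks_of
import cv2,numpy as np
s=monitor.get_state(); print(s['t'],s['position'],s['ee_rot'],s['opening'])
ims=[]
for c in ['scene','top']:
    p=vision.snapshot(c); ims.append(p['frame'][:,:,::-1])
    K=p['mtx'];T=p['cam_to_world']
    for n in ['vent_red_top','vent_yellow_top','vent_blue_top','vent_white_top','weight','smokestack','lighthouse','glue','mug','sander','rasp','deck']:
        r=look_for(c,n); print(c,n,[(np.round(d['centre'],3).tolist(),round(d['confidence'],2)) for d in r[:2]])
    cv2.imwrite(f'pics/{c}.png',ims[-1])
E
```

```text
0.0 [0.15934298 0.47320547 0.2069251 ] [ 1.61702680e-01  9.86838971e-01 -1.02933060e-03 -1.70402935e-04] 0.08540893447026321
scene vent_red_top [([0.602, -0.103, 0.073], 0.67)]
scene vent_yellow_top [([0.512, -0.109, 0.073], 0.73), ([0.509, -0.109, 0.07], 0.56)]
scene vent_blue_top [([0.493, -0.01, 0.067], 0.46)]
scene vent_white_top [([0.594, 0.001, 0.072], 0.54)]
scene weight [([0.604, -0.186, 0.078], 0.89), ([0.609, -0.097, 0.075], 0.31)]
scene smokestack [([0.467, 0.391, 0.085], 0.88)]
scene lighthouse [([0.508, -0.402, 0.083], 0.76)]
scene glue [([0.678, 0.34, 0.083], 0.88)]
scene mug [([0.712, -0.347, 0.058], 0.67)]
scene sander [([0.3, 0.427, 0.033], 0.85), ([0.678, 0.344, 0.085], 0.65)]
scene rasp [([0.591, 0.568, 0.014], 0.76)]
scene deck [([0.607, -0.097, 0.073], 0.71), ([0.555, -0.025, 0.041], 0.6)]
top vent_red_top [([0.604, -0.1, 0.073], 0.51), ([0.5, -0.111, 0.073], 0.43)]
top vent_yellow_top [([0.502, -0.111, 0.072], 0.48), ([0.596, -0.0, 0.072], 0.24)]
top vent_blue_top [([0.485, -0.005, 0.07], 0.58)]
top vent_white_top []
top weight [([0.591, -0.187, 0.076], 0.52)]
top smokestack [([0.447, 0.38, 0.131], 0.83)]
top lighthouse [([0.484, -0.402, 0.094], 0.71)]
top glue [([0.655, 0.339, 0.09], 0.74)]
top mug [([0.706, -0.36, 0.044], 0.56)]
top sander [([0.301, 0.418, 0.033], 0.97)]
top rasp [([0.575, 0.564, 0.014], 0.78)]
top deck [([0.541, -0.04, 0.037], 0.6)]
```

View pics/scene.png

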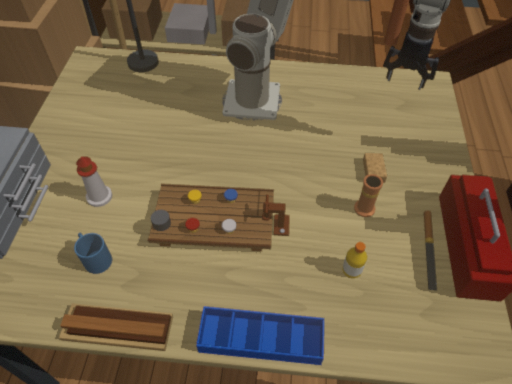

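View pics/top.png

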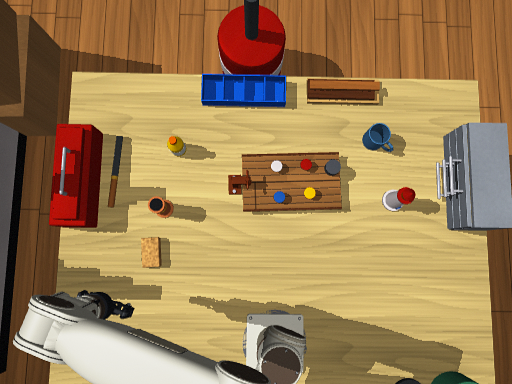

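The pictures confirm the network detections. In the scene view, red is at (192,224), yellow (194,196), blue (230,195) and white (229,226). The weight is at (160,220) and the clamp is at about (275,215). I'll move above the deck with the fingers shut.

>>> drive_tool(rows=[[[-0.033, -0.023, -0.005, 0, 0], [-0.033, -0.023, -0.005, 0, 0], [-0.033, -0.023, -0.005, 0, 0], [-0.033, -0.023, -0.005, 0, 0], [-0.033, -0.023, -0.005, 0, 0], [-0.033, -0.023, -0.005, 0, 0], [-0.033, -0.023, -0.005, 0, 0], [-0.033, -0.023, -0.005, 0, 0]]])

```text
t: 2.1
position: [0.3518, 0.2139, 0.2483]
ee_rot: [0.162, 0.987, 0.0, 0.0]
wrist_force: [0.2, -0.4, 0.5]
opening: 0.0002
gripper_force: 0.0
```

>>> drive_tool(rows=[[[-0.033, -0.023, 0, 0, 0], [-0.033, -0.023, 0, 0, 0], [-0.033, -0.023, 0, 0, 0], [-0.033, -0.023, 0, 0, 0], [-0.033, -0.023, 0, 0, 0], [-0.033, -0.023, 0, 0, 0], [-0.033, -0.023, 0, 0, 0], [0, 0, 0, 0, 0]]])

```text
t: 2.9
position: [0.5208, -0.0147, 0.247]
ee_rot: [0.164, 0.986, -0.001, 0.0]
wrist_force: [-0.1, 1.0, 0.5]
opening: -0.0
gripper_force: 0.0
```

```bash
cat > h.py <<'E'
from plant import monitor, vision, robot, look_for, masks_of
import cv2,numpy as np
from scipy.spatial.transform import Rotation as R
def pose():
    s=monitor.get_state(); T=np.eye(4);T[:3,:3]=R.from_quat(s['ee_rot']).as_matrix();T[:3,3]=s['position'];return s,T
def caps(cam,T=None):
    """cap centres: world points of each mask near the top of the cap, min enclosing circle"""
    s,W=pose(); p=vision.snapshot(cam); C=W@p['T_tool_cam'] if cam=='wrist' else p['cam_to_world']
    out={}
    for n in ['red','yellow','blue','white']:
        for d in masks_of(cam,f'vent_{n}_top')[:1]:
            v,u=np.nonzero(d['mask']&(p['range_z']>0)); z=p['range_z'][v,u]
            P=np.c_[np.c_[u,v,np.ones(len(u))]@np.linalg.inv(p['mtx']).T*z[:,None],np.ones(len(u))]@C.T
            h=np.median(P[P[:,2]>np.percentile(P[:,2],60),2]); q=P[abs(P[:,2]-h)<.004]
            c,r=cv2.minEnclosingCircle(q[:,:2].astype(np.float32)); g=np.array([*q[:,:2].mean(0),h])
            out[n]=g; print(n,round(d['confidence'],2),len(q),'mean',g.round(4),'circ',np.round(c,4),round(r,4),'tool delta',(W[:3,:3].T@(g-W[:3,3])).round(4))
    return p,out
E
python3 - <<'E'
from h import *
s,W=pose();print(s['t'],s['position'],s['ee_rot'],s['wrist_force'],s['opening'])
p,o=caps('wrist');cv2.imwrite('pics/w1.png',p['frame'][:,:,::-1])
caps('top');caps('scene')
E
```

```text
2.9 [ 0.5208391  -0.01474339  0.24695242] [ 1.64371701e-01  9.86398233e-01 -5.79099377e-04  3.68159387e-04] [-0.05904064  0.95452449  0.50660506] -4.004198177479515e-05
red 0.91 572 mean [ 0.602  -0.097   0.0712] circ [ 0.603  -0.0978] 0.02 tool delta [-0.1033 -0.0513  0.1759]
yellow 0.68 256 mean [ 0.6795 -0.3602  0.0749] circ [ 0.678  -0.3563] 0.0414 tool delta [-0.2619 -0.2751  0.1725]
blue 0.69 810 mean [ 0.4894 -0.0069  0.0699] circ [ 0.4901 -0.0071] 0.0199 tool delta [ 0.0324 -0.0026  0.1771]
white 0.63 629 mean [0.595  0.0032 0.0699] circ [0.5959 0.0029] 0.02 tool delta [-0.0642  0.0412  0.1771]
red 0.45 93 mean [ 0.4923 -0.0064  0.0727] circ [ 0.4905 -0.008 ] 0.0188 tool delta [ 0.026  -0.0046  0.1754]
blue 0.58 109 mean [ 0.4915 -0.0078  0.0725] circ [ 0.4895 -0.0089] 0.02 tool delta [ 0.0263 -0.0062  0.1756]
white 0.6 106 mean [0.5977 0.0024 0.0734] circ [0.5975 0.0017] 0.0198 tool delta [-0.0711  0.0372  0.1748]
```

View pics/w1.png

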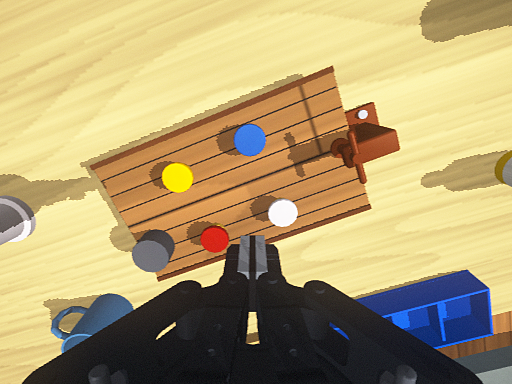

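The wrist view shows yellow at (177,177), blue (250,140), red (214,239) and white (283,212). The red position is good, so I'm going above red.

>>> drive_tool(rows=[[[-0.035, -0.017, 0.02, 0, 0], [-0.035, -0.017, 0.03, 0, 0], [-0.035, -0.018, 0.03, 0, 0], [0, 0, 0.03, 0, 0], [0, 0, 0.03, 0, 0], [0, 0, 0.015, 0, 0], [0, 0, 0, 0, 0]]])

```text
t: 4.35
position: [0.5991, -0.0937, 0.0894]
ee_rot: [0.162, 0.987, -0.0, -0.003]
wrist_force: [-0.9, 0.1, 0.1]
opening: 0.0001
gripper_force: 0.0
```

```bash
python3 - <<'E'
from h import *
p,o=caps('wrist');cv2.imwrite('pics/w2.png',p['frame'][:,:,::-1])
E
```

```text
red 0.94 1729 mean [ 0.5989 -0.0971  0.0713] circ [ 0.6022 -0.098 ] 0.0198 tool delta [-0.0011 -0.0033  0.018 ]
yellow 0.79 3135 mean [ 0.5048 -0.1093  0.0712] circ [ 0.5052 -0.11  ] 0.0198 tool delta [ 0.0842 -0.045   0.0188]
blue 0.73 2743 mean [ 0.4953 -0.0099  0.07  ] circ [ 0.4906 -0.0079] 0.0197 tool delta [0.125  0.0462 0.0202]
white 0.94 2488 mean [0.595  0.0018 0.0699] circ [0.596 0.002] 0.02 tool delta [0.0342 0.0892 0.0196]
```

View pics/w2.png

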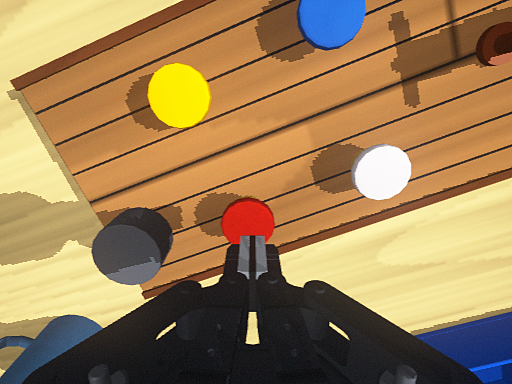

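The red cap at (248,220) sits under the fingertips at (252,240). I'll correct by about 5 mm, come down to near contact, then press slowly.

>>> drive_tool(rows=[[[-0.004, -0.003, 0.006, 0, 0], [0, 0, 0.006, 0, 0], [0, 0, 0.004, 0, 0], [0, 0, 0.002, 0, 0], [0, 0, 0.002, 0, 0], [0, 0, 0.002, 0, 0]]])

```text
t: 5.2
position: [0.6043, -0.0979, 0.0706]
ee_rot: [0.162, 0.987, 0.0, -0.0]
wrist_force: [-0.2, 0.1, 0.4]
opening: 0.0004
gripper_force: 0.0
```

>>> drive_tool(rows=[[[0, 0, 0.002, 0, 0], [0, 0, 0.002, 0, 0], [0, 0, 0.001, 0, 0], [0, 0, 0.001, 0, 0], [0, 0, 0, 0, 0]]])

```text
t: 5.7
position: [0.6043, -0.098, 0.0647]
ee_rot: [0.162, 0.987, 0.0, -0.0]
wrist_force: [0.2, -0.2, 1.3]
opening: -0.0001
gripper_force: 0.0
```

>>> drive_tool(rows=[[[0, 0, 0.001, 0, 0], [0, 0, 0.001, 0, 0], [0, 0, 0.001, 0, 0], [0, 0, 0, 0, 0]]])

```text
t: 6.1
position: [0.6042, -0.098, 0.0616]
ee_rot: [0.162, 0.987, -0.0, -0.0]
wrist_force: [0.3, 0.2, 0.5]
opening: 0.0001
gripper_force: 0.0
```

```bash
python3 - <<'E'
from h import *
s,W=pose();print(s['position'],s['wrist_force'])
p,o=caps('wrist');caps('scene');cv2.imwrite('pics/w3.png',p['frame'][:,:,::-1])
E
```

```text
[ 0.60417895 -0.09796232  0.06160355] [0.3340758  0.24233017 0.47241502]
red 0.79 1791 mean [ 0.5961 -0.096   0.0712] circ [ 0.6024 -0.0979] 0.0197 tool delta [ 0.0082 -0.0007 -0.0096]
yellow 0.72 4550 mean [ 0.5049 -0.1095  0.0712] circ [ 0.5051 -0.1103] 0.0199 tool delta [ 0.0904 -0.0426 -0.0096]
blue 0.89 1359 mean [ 0.5025 -0.013   0.0698] circ [ 0.498  -0.0111] 0.0172 tool delta [ 0.1234  0.0481 -0.0082]
white 0.56 3419 mean [0.5948 0.0017 0.0699] circ [0.5961 0.0025] 0.0202 tool delta [ 0.0407  0.0915 -0.0083]
red 0.68 86 mean [ 0.6087 -0.0961  0.074 ] circ [ 0.6055 -0.097 ] 0.0187 tool delta [-0.0035  0.0031 -0.0121]
blue 0.33 115 mean [0.5974 0.0023 0.0725] circ [0.597  0.0015] 0.0195 tool delta [ 0.0386  0.0929 -0.0106]
white 0.64 116 mean [0.5974 0.0022 0.0724] circ [0.597  0.0015] 0.0195 tool delta [ 0.0386  0.0927 -0.0106]
```

View pics/w3.png

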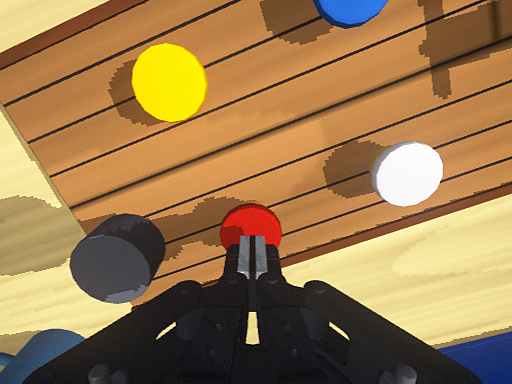

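The wrist view shows the red cap at (250,230) still up, although the reported TCP is lower than its top. I'll check the fingertip in the depth image.

```bash
python3 - <<'E'
from h import *
s,W=pose();p=vision.snapshot('wrist');C=p['T_tool_cam'];print(C.round(3))
for v in range(200,300,6):
    row=[]
    for u in (236,246,262):
        z=p['range_z'][v,u];q=C@np.r_[np.linalg.inv(p['mtx'])@[u,v,1]*z,1];row.append((q[:3]*1000).round(0).astype(int).tolist()+list(p['frame'][v,u]))
    print(v,row)
c=vision.snapshot('scene')
im=c['frame'];cv2.imwrite('pics/s3.png',cv2.resize(im[150:270,120:300,::-1],None,fx=4,fy=4,interpolation=cv2.INTER_CUBIC))
E
```

```text
[[-0.001 -0.945 -0.328  0.085]
 [ 1.    -0.001 -0.     0.   ]
 [-0.    -0.328  0.945 -0.166]
 [ 0.     0.     0.     1.   ]]
200 [[14, -11, 19, np.uint8(133), np.uint8(90), np.uint8(49)], [14, -4, 20, np.uint8(162), np.uint8(115), np.uint8(51)], [14, 7, 20, np.uint8(202), np.uint8(136), np.uint8(75)]]
206 [[9, -11, 20, np.uint8(99), np.uint8(34), np.uint8(21)], [20, -4, -6, np.uint8(122), np.uint8(28), np.uint8(18)], [20, 6, -6, np.uint8(130), np.uint8(28), np.uint8(20)]]
212 [[17, -10, -9, np.uint8(225), np.uint8(35), np.uint8(24)], [18, -3, -10, np.uint8(216), np.uint8(35), np.uint8(22)], [17, 6, -9, np.uint8(221), np.uint8(32), np.uint8(20)]]
218 [[13, -10, -8, np.uint8(218), np.uint8(35), np.uint8(21)], [13, -3, -9, np.uint8(214), np.uint8(34), np.uint8(18)], [13, 6, -9, np.uint8(215), np.uint8(33), np.uint8(22)]]
224 [[9, -10, -8, np.uint8(173), np.uint8(31), np.uint8(21)], [9, -4, -9, np.uint8(217), np.uint8(35), np.uint8(17)], [9, 6, -9, np.uint8(216), np.uint8(34), np.uint8(21)]]
230 [[5, -10, -9, np.uint8(142), np.uint8(29), np.uint8(23)], [5, -4, -9, np.uint8(214), np.uint8
[... 1336 characters left out ...]

278 [[13, -6, -69, np.uint8(33), np.uint8(27), np.uint8(31)], [12, -2, -67, np.uint8(20), np.uint8(16), np.uint8(14)], [13, 4, -68, np.uint8(28), np.uint8(26), np.uint8(25)]]
284 [[12, -6, -71, np.uint8(30), np.uint8(26), np.uint8(30)], [13, -2, -71, np.uint8(33), np.uint8(31), np.uint8(32)], [13, 4, -71, np.uint8(36), np.uint8(33), np.uint8(34)]]
290 [[13, -6, -75, np.uint8(25), np.uint8(26), np.uint8(27)], [12, -2, -74, np.uint8(26), np.uint8(23), np.uint8(21)], [12, 4, -74, np.uint8(34), np.uint8(31), np.uint8(30)]]
296 [[12, -6, -78, np.uint8(28), np.uint8(29), np.uint8(25)], [10, -2, -75, np.uint8(31), np.uint8(28), np.uint8(31)], [12, 4, -78, np.uint8(31), np.uint8(27), np.uint8(25)]]
```

View pics/s3.png

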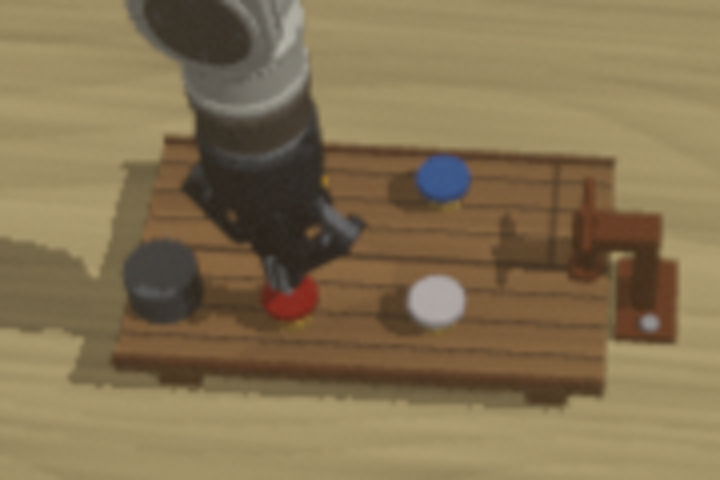

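The scene crop shows the tip just over red at (290,290), with the cap still up. In depth, the fingertips end about 26 mm behind the nominal TCP, so there's still a gap of roughly 16 mm. I'll keep descending in small steps and watch the force.

>>> drive_tool(rows=[[[0, 0, 0.003, 0, 0], [0, 0, 0.003, 0, 0], [0, 0, 0.002, 0, 0], [0, 0, 0.001, 0, 0], [0, 0, 0.001, 0, 0], [0, 0, 0, 0, 0]]])

```text
t: 7.3
position: [0.6042, -0.098, 0.0516]
ee_rot: [0.162, 0.987, -0.0, -0.0]
wrist_force: [0.6, 0.6, 0.5]
opening: -0.0
gripper_force: 0.0
```

>>> drive_tool(rows=[[[0, 0, 0.001, 0, 0], [0, 0, 0.001, 0, 0], [0, 0, 0.001, 0, 0], [0, 0, 0.001, 0, 0], [0, 0, 0.001, 0, 0]]])

```text
t: 7.8
position: [0.6044, -0.098, 0.0471]
ee_rot: [0.162, 0.987, 0.0, 0.0]
wrist_force: [-0.9, 0.1, 3.1]
opening: -0.0001
gripper_force: 1.7
```

```bash
python3 - <<'E'
from h import *
s,W=pose();print(s['position'],s['wrist_force'])
p,o=caps('wrist')
C=p['T_tool_cam']
for v in range(206,250,4):
    u=246;z=p['range_z'][v,u];q=C@np.r_[np.linalg.inv(p['mtx'])@[u,v,1]*z,1];print(v,(q[:3]*1000).round(1),p['frame'][v,u].tolist())
E
```

```text
[ 0.60436826 -0.09797474  0.04712607] [-0.88812766  0.14737943  3.10600347]
red 0.89 1517 mean [ 0.5937 -0.0957  0.0706] circ [ 0.6022 -0.098 ] 0.0198 tool delta [ 0.0109 -0.0012 -0.0235]
yellow 0.98 5621 mean [ 0.5047 -0.1095  0.0712] circ [ 0.5052 -0.1102] 0.0199 tool delta [ 0.0908 -0.0428 -0.0241]
blue 0.97 922 mean [ 0.5049 -0.0136  0.0697] circ [ 0.5019 -0.0124] 0.0149 tool delta [ 0.1212  0.0483 -0.0225]
white 0.61 4058 mean [0.5947 0.0016 0.0699] circ [0.5961 0.0024] 0.0203 tool delta [ 0.041   0.0913 -0.0228]
206 [15.3 -3.8  5.2] [208, 143, 81]
210 [14.2 -3.7  1.3] [141, 108, 39]
214 [ 20.1  -3.2 -18.7] [110, 23, 15]
218 [ 19.6  -3.2 -23. ] [228, 34, 21]
222 [ 17.2  -3.2 -23. ] [211, 32, 22]
226 [ 15.1  -3.2 -23.8] [214, 28, 16]
230 [ 12.3  -3.2 -23.2] [219, 35, 26]
234 [  9.3  -3.2 -22.4] [139, 21, 9]
238 [ 11.4  -3.1 -31. ] [114, 114, 118]
242 [ 11.3  -3.  -35.2] [116, 116, 121]
246 [ 11.3  -2.9 -39.3] [113, 117, 122]
```

Contact: the cap is starting to move at 3 N, so the true tip is about 23.5 mm behind the TCP. Fully home corresponds to TCP z ≈ 0.0365.

>>> drive_tool(rows=[[[0, 0, 0.0015, 0, 0], [0, 0, 0.0015, 0, 0], [0, 0, 0.0015, 0, 0], [0, 0, 0.0015, 0, 0], [0, 0, 0.0015, 0, 0], [0, 0, 0.001, 0, 0], [0, 0, 0, 0, 0]]])

```text
t: 8.75
position: [0.6044, -0.098, 0.038]
ee_rot: [0.162, 0.987, -0.0, -0.0]
wrist_force: [-1.1, 0.7, 1.5]
opening: 0.0001
gripper_force: 0.8
```

>>> drive_tool(rows=[[[0, 0, 0.0005, 0, 0], [0, 0, 0.0005, 0, 0], [0, 0, 0, 0, 0]]])

```text
t: 9.05
position: [0.6043, -0.098, 0.0372]
ee_rot: [0.162, 0.987, -0.0, -0.0]
wrist_force: [-0.6, 0.5, 2.8]
opening: 0.0001
gripper_force: 1.3
```

>>> drive_tool(rows=[[[0, 0, 0.0005, 0, 0], [0, 0, 0.0005, 0, 0], [0, 0, 0, 0, 0]]])

```text
t: 9.35
position: [0.6044, -0.098, 0.0366]
ee_rot: [0.162, 0.987, -0.0, 0.0]
wrist_force: [-2.6, 0.4, 4.8]
opening: 0.0004
gripper_force: 2.3
```

```bash
python3 - <<'E'
from h import *
s,W=pose();print(s['position'],s['wrist_force'])
p,o=caps('wrist')
E
```

```text
[ 0.6043818  -0.09798802  0.03660551] [-2.58705369  0.38681041  4.83630112]
red 0.74 1558 mean [ 0.5939 -0.0958  0.0602] circ [ 0.6027 -0.0981] 0.0199 tool delta [ 0.0107 -0.0013 -0.0235]
blue 0.85 542 mean [ 0.5065 -0.0143  0.0692] circ [ 0.5051 -0.013 ] 0.0121 tool delta [ 0.1195  0.0481 -0.0326]
white 0.93 4654 mean [0.5946 0.0015 0.0699] circ [0.5959 0.0023] 0.0201 tool delta [ 0.041   0.0912 -0.0333]
```

Red is home: its top is at 0.0602 and the force is rising. Now lifting and going to yellow.

>>> drive_tool(rows=[[[0, 0, 0.0005, 0, 0], [0, 0, -0.01, 0, 0], [0, 0, -0.03, 0, 0], [0.03, -0.014, 0, 0, 0], [0.03, -0.014, 0, 0, 0], [0.03, -0.015, 0, 0, 0], [0, 0, 0, 0, 0]]])

```text
t: 10.3
position: [0.4997, -0.1099, 0.075]
ee_rot: [0.162, 0.987, -0.0, -0.003]
wrist_force: [-0.4, 0.0, -0.8]
opening: 0.0003
gripper_force: 0.0
```

```bash
python3 - <<'E'
from h import *
s,W=pose();print(s['position'],s['wrist_force'])
p,o=caps('wrist')
E
```

```text
[ 0.49970598 -0.10989113  0.07495148] [-0.41332021  0.02266136 -0.80630693]
yellow 0.56 1613 mean [ 0.4985 -0.1082  0.0711] circ [ 0.5043 -0.1102] 0.0198 tool delta [0.0016 0.0012 0.0039]
blue 0.57 3005 mean [ 0.4887 -0.0084  0.0698] circ [ 0.4898 -0.0077] 0.0201 tool delta [0.0429 0.0926 0.0053]
white 0.68 1946 mean [0.5938 0.0015 0.0698] circ [0.5958 0.0016] 0.0204 tool delta [-0.0534  0.1357  0.0046]
```

>>> drive_tool(rows=[[[0, 0, 0.01, 0, 0], [0, 0, 0.01, 0, 0], [0, 0, 0.003, 0, 0], [0, 0, 0.0015, 0, 0], [0, 0, 0.001, 0, 0], [0, 0, 0, 0, 0]]])

```text
t: 11.15
position: [0.5054, -0.11, 0.0503]
ee_rot: [0.162, 0.987, 0.0, 0.0]
wrist_force: [0.1, -0.6, 0.6]
opening: 0.0001
gripper_force: 0.0
```

Centred on yellow. Now pressing 13 mm to z 0.037.

>>> drive_tool(rows=[[[0, 0, 0.001, 0, 0], [0, 0, 0.001, 0, 0], [0, 0, 0.001, 0, 0], [0, 0, 0.0015, 0, 0], [0, 0, 0.0015, 0, 0], [0, 0, 0.0015, 0, 0], [0, 0, 0.0015, 0, 0], [0, 0, 0.0015, 0, 0]]])

```text
t: 11.95
position: [0.5055, -0.1101, 0.0398]
ee_rot: [0.162, 0.987, -0.0, 0.0]
wrist_force: [-0.6, -0.4, 3.2]
opening: -0.0003
gripper_force: 1.8
```

>>> drive_tool(rows=[[[0, 0, 0.001, 0, 0], [0, 0, 0.001, 0, 0], [0, 0, 0.0005, 0, 0], [0, 0, 0, 0, 0]]])

```text
t: 12.35
position: [0.5054, -0.11, 0.0372]
ee_rot: [0.162, 0.987, -0.0, 0.0]
wrist_force: [0.4, -0.3, 1.9]
opening: 0.0002
gripper_force: 0.9
```

>>> drive_tool(rows=[[[0, 0, 0.0005, 0, 0], [0, 0, 0.0005, 0, 0], [0, 0, 0, 0, 0]]])

```text
t: 12.65
position: [0.5055, -0.11, 0.0366]
ee_rot: [0.162, 0.987, -0.0, 0.0]
wrist_force: [-0.9, -0.3, 4.9]
opening: -0.0002
gripper_force: 2.3
```

```bash
python3 - <<'E'
from h import *
s,W=pose();print(s['position'],s['wrist_force'])
p,o=caps('wrist')
E
```

```text
[ 0.50546536 -0.11004839  0.03656733] [-0.91173105 -0.28465947  4.94297767]
yellow 0.75 1463 mean [ 0.4953 -0.1083  0.0601] circ [ 0.5042 -0.1103] 0.0198 tool delta [ 0.0102 -0.0016 -0.0235]
blue 0.93 4858 mean [ 0.4884 -0.0086  0.0698] circ [ 0.4896 -0.008 ] 0.0203 tool delta [ 0.0486  0.0907 -0.0333]
white 0.57 2803 mean [0.5932 0.0013 0.0697] circ [0.5959 0.0017] 0.0207 tool delta [-0.0477  0.1335 -0.0332]
```

Yellow is home. Now blue.

>>> drive_tool(rows=[[[0, 0, 0.0005, 0, 0], [0, 0, -0.01, 0, 0], [0, 0, -0.03, 0, 0], [0.016, 0.031, 0, 0, 0], [0.016, 0.031, 0, 0, 0], [0.0155, 0.03, 0, 0, 0], [0, 0, 0, 0, 0], [0, 0, 0, 0, 0]]])

```text
t: 13.7
position: [0.4894, -0.0071, 0.0757]
ee_rot: [0.161, 0.987, -0.0, -0.0]
wrist_force: [0.5, -0.8, -0.6]
opening: 0.0
gripper_force: 0.0
```

>>> drive_tool(rows=[[[0, 0, 0.01, 0, 0], [0, 0, 0.01, 0, 0], [0, 0, 0.003, 0, 0], [0, 0, 0.0015, 0, 0], [0, 0, 0.001, 0, 0], [0, 0, 0, 0, 0]]])

```text
t: 14.3
position: [0.4897, -0.0079, 0.0502]
ee_rot: [0.162, 0.987, -0.0, -0.0]
wrist_force: [-0.4, -0.9, 0.4]
opening: -0.0001
gripper_force: 0.0
```

>>> drive_tool(rows=[[[0, 0, 0.001, 0, 0], [0, 0, 0.001, 0, 0], [0, 0, 0.001, 0, 0], [0, 0, 0.0015, 0, 0], [0, 0, 0.0015, 0, 0], [0, 0, 0.0015, 0, 0], [0, 0, 0.0015, 0, 0], [0, 0, 0.0015, 0, 0]]])

```text
t: 15.1
position: [0.4898, -0.0076, 0.0399]
ee_rot: [0.162, 0.987, 0.0, 0.0]
wrist_force: [-0.4, -0.5, 3.3]
opening: -0.0003
gripper_force: 1.8
```

>>> drive_tool(rows=[[[0, 0, 0.001, 0, 0], [0, 0, 0.001, 0, 0], [0, 0, 0.0005, 0, 0], [0, 0, 0, 0, 0]]])

```text
t: 15.5
position: [0.4898, -0.0076, 0.0372]
ee_rot: [0.162, 0.987, 0.0, 0.0]
wrist_force: [0.1, 0.0, 2.2]
opening: -0.0
gripper_force: 0.9
```

>>> drive_tool(rows=[[[0, 0, 0.0005, 0, 0], [0, 0, 0.0005, 0, 0], [0, 0, 0, 0, 0]]])

```text
t: 15.8
position: [0.4898, -0.0076, 0.0366]
ee_rot: [0.162, 0.987, 0.0, 0.0]
wrist_force: [0.7, 0.6, 4.8]
opening: 0.0001
gripper_force: 2.3
```

```bash
python3 - <<'E'
from h import *
s,W=pose();print(s['position'],s['wrist_force'])
p,o=caps('wrist')
E
```

```text
[ 0.48982124 -0.00763052  0.03655948] [0.74243862 0.56164003 4.82046473]
yellow 0.57 1951 mean [ 0.4991 -0.1093  0.0601] circ [ 0.5046 -0.1099] 0.0206 tool delta [-0.0413 -0.0934 -0.0235]
```

Blue behaved the same as the other two. I'll lift clear and check everything.

>>> drive_tool(rows=[[[0, 0, 0.0005, 0, 0], [0, 0, -0.02, 0, 0], [0, 0, -0.04, 0, 0], [0.02, 0, -0.04, 0, 0], [0.04, 0, -0.04, 0, 0], [0.03, 0, -0.03, 0, 0], [0, 0, 0, 0, 0], [0, 0, 0, 0, 0]]])

```text
t: 16.85
position: [0.409, 0.0196, 0.2014]
ee_rot: [0.161, 0.987, 0.0, 0.001]
wrist_force: [-0.2, -0.8, -0.6]
opening: -0.0003
gripper_force: 0.0
```

```bash
python3 - <<'E'
from h import *
s,W=pose();print(s['t'],s['position'],s['wrist_force'])
p,o=caps('wrist');cv2.imwrite('pics/w9.png',p['frame'][:,:,::-1])
for n in ['weight','smokestack','lighthouse','glue','mug']:
    vision.snapshot('scene'); print(n,[np.round(d['centre'],3) for d in look_for('scene',n)[:1]])
E
```

```text
16.85 [0.40899048 0.01963438 0.20144736] [-0.17777854 -0.78418778 -0.62050946]
yellow 0.7 590 mean [ 0.5023 -0.1089  0.0602] circ [ 0.5042 -0.1097] 0.0198 tool delta [-0.1291 -0.0922  0.1415]
blue 0.92 283 mean [ 0.4793 -0.0045  0.06  ] circ [ 0.4886 -0.0071] 0.0196 tool delta [-0.0741 -0.0006  0.1416]
weight [array([ 0.603, -0.19 ,  0.079])]
smokestack [array([ 0.503, -0.401,  0.084])]
lighthouse [array([ 0.506, -0.402,  0.083])]
glue [array([0.677, 0.345, 0.087])]
mug [array([ 0.712, -0.348,  0.055])]
```

View pics/w9.png

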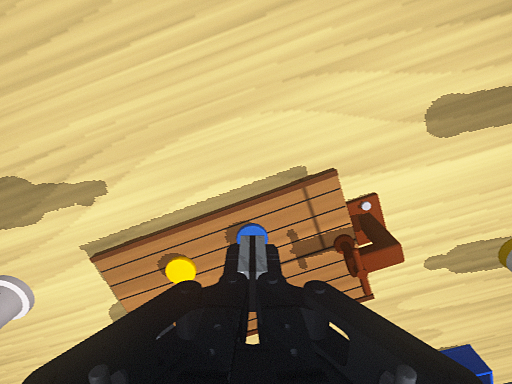

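The wrist view shows the hand well clear, with yellow at (180,270) and blue at (252,235) both down to 0.060. Red was measured home, white stood at 0.070, and nothing I re-checked has shifted. Handing in.

```bash
python3 -c "
from plant import robot
print(robot.sign_off())"
```

```text
the job is handed in; nothing more can be done
None
```

I pressed the red, yellow and blue vents fully closed in that order and left white open. The hand finished clear and the job is handed in at about 17 s of the 38 s allowed; no verdict came back.

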